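# Free a stuck mould frame with alternating mallet taps

### The job

The frame of the embedding mould is stuck high on its two guide pillars. With the small mallet that stands on the worktop, walk the frame down by light, gentle taps on its two end bosses in turn, changing sides whenever it binds and never forcing it, until both ends are fully home on their stops; then stand the mallet back upright on the worktop. Now lift out the specimen block that stands proud of the frame and set it upright and gently on the floor of the shallow steel tray; use only the mallet on the frame, do not hit the block with it, and leave the flask, beaker and tape roll undisturbed.

Things in the scene. Friction and masses are not known exactly. Their poses are not given: they have to be found in the camera images.
- mould: embedding mould, fixed; grey base plate 92 (x) x 250 (y) mm. Origin: its centre, 16 mm below the plate's top face, at or up to 6 mm above the worktop (the plate is shimmed); y along its length to the left end. Steel guide pillars 14 mm thick at y = +70 and -70 mm, tops 100 mm above the origin. In the middle a 35 mm square pedestal, top 40 mm above the origin, carries the block.
- left_bush (a joint): how far the left (mould's +y) end of the frame has come down at its pillar, in m: 0 highest, 0.026 home on its stop; starts at 0 to 0.003 and stays where left. About 13 N down on one boss moves that end alone until it leads the other by about 6 mm; there the frame is cocked and binds, and only the other end can be tapped on, until it leads by about 6 mm in turn.
- right_bush (a joint): the same for the right (-y) end: 0 highest, 0.026 home. Both bushes grip their pillars with equal dry friction. Pushing both ends at once, or on against the bind, takes 34 N or more, which is forcing it: a push over 34 N, even for an instant, is too much. Bind and stop are felt as a steep rise in force: move at 7 to 20 mm/s (slowest near home) and end each tap at 16 to 17 N.
- left_boss (a point): centre of the top of the left tapping boss, a steel disc 30 mm across, 4 mm high, on the frame, 108 mm to the left (+y) of the mould's centre; 90 mm above the mould's origin at joint 0, 64 mm when home. The frame is an aluminium bar 14 mm thick, 250 mm long, 38 mm wide (76 in the middle) with a 44 mm square window round the block; its top is 4 mm below the boss tops.
- right_boss (a point): the same for the right boss, 108 mm to the right (-y of the mould).
- block: cast white specimen block, 36 x 36 x 44 mm high, 0.1 kg, loose on the pedestal, sides parallel to the mould's axes; origin at the centre of its underside, z up. Its top is 84 mm above the mould's origin: about level with the frame's top at the start, 24 mm above it when the frame is home.
- mallet: small upright mallet, 120 mm tall, 0.2 kg, standing on its round black face (34 mm across); dark steel head up to 36 mm, then a round wooden handle 22 mm thick from 36 to 120 mm. Origin at the centre of the face, z up along the handle. Grip the handle from above and push the face down on a boss.
- tray: shallow open steel tray, fixed, 80 (x) x 140 (y) mm outside, walls 3 mm thick, 20 mm high, inner floor 3 mm above the worktop; origin at the centre of its underside, y along its length.
- flask: glass conical flask, 61 mm wide, 111 mm high, loose bystander; origin at the centre of its underside.
- beaker: steel beaker, 67 mm wide, 82 mm high, loose bystander; origin at the centre of its underside.
- tape: roll of tape lying flat, 63 mm wide, 20 mm high, loose bystander; origin at the centre of its underside.
Things that resemble listed ones, but are neither listed nor needed, are in the scene too. There is more than one size of the block; the job needs the smaller. There is more than one size of the mallet; the job needs the smaller.

How it is judged:
By the outcome, as a careful person would: the job done as asked, in the order asked, and still so for the second after the job is handed in, with the robot touching nothing.
It also fails if it takes over 72 s, if anything falls off the work surface, if the arm or the gripper's body presses on something with over 40 N, if the wrist force passes 120 N, or if a joint passes its speed limit or range.

### The arm

A 6-joint arm with a two-finger parallel gripper is mounted at the origin on a cart in front of the work surface, level with it; the furniture and walls round the work are solid. World frame = base frame: x ahead of the robot, y to its left, z up, the work surface at z = 0. Lengths are in m, angles in rad, forces in N, time in s.
With the tool pointing down it reaches from about 0.375 to 0.9 m from the base axis. Payload 3.1 kg.
Tool frame: the origin (TCP) lies between the finger pads; the fingertips stand manip.finger_overhang ahead of it and the grasp point (between the pads) lies 5 mm behind it (manip.finger_overhang is the distance from the TCP to the fingertips, in m); z points along the fingers, y is the line along which they close (so a half turn about z gives the same grasp; the last joint's range is limited). The gripper opens to 85 mm and grips with 20 to 120 N. Pads are 22 mm wide; open, the fingers measure 114 mm over their backs; the gripper's body (76 mm by 85 mm) begins 54 mm behind the grasp point. The pads swing forward as they close: fully open they stand 13 mm farther back than shut.
Start: joints at [1.167, 0.527, 1.433, -0, 1.181, -0.178], TCP at [0.139, 0.609, 0.245] pointing down, gripper open.
Joint ranges: [-3.08, 3.08], [-0.75, 2.2], [0.22, 2.44], [-1.43, 4.57], [0, 2.65], [-2.85, 2.85]. Speed limits (rad/s): [2.79, 2.79, 3.14, 3.14, 3.14, 3.14].

### API

Orientations are given as a unit quaternion [x, y, z, w].
In Python, from station import manip gives the robot as it stands.
- The arm moves only by the tool drive_tool, never from a script. Its argument "plan" is a list of rows, each a list of 7 numbers: the shift along the tool's x, y, z in m, then the turn, a rotation vector about the tool's x, y, z in degrees, then the opening, from -1 (shut) to 1 (fully open). In form: [[x, y, z, wx, wy, wz, gripper], ...]. A call has 1 to 10 rows; each row shifts and turns the commanded pose from where the row before left it, along the tool's axes as they then stand; what a row does not reach is not made up. A row lasts 1/10 s, in which the tool goes at most 50 mm and 8.59 degrees, less where a joint would pass 70% of its speed; a pose out of reach is approached as far as the arm can. A call is refused whole if a number of a shift passes 0.05 or a number of a turn 8.59, either way. A call with a gripper value outside its range is refused whole. The fingers move at their own pace and stop on an object; "newtons" is the grip in N (left out, the last holds). Time passes only in rows, so rows that do not move let the fingers close. It gives the time, the measured TCP pose, the force, the opening and the grip force at its end, in the units of the state.
- manip.sense(): the state, without advancing time (a new reading comes with each control period).
- manip.snapshot(name): name is "scene" or "top"; returns a dict with "image" (384x512x3 uint8, red, green, blue), "z_map" (384x512 float32, m along the optical axis (not along the pixel's ray), 0 where there is no reading), "fov_y" (degrees; the focal length in pixels is half the picture's height over the tangent of half this angle, whatever the lens; pixels are square), "cx", "cy" (the principal point, pixels), "extrinsics" (4x4, takes a point from camera to world coordinates). Camera axes: x right, y up, looking along -z (the intrinsics and any distortion apply to the point x, -y, -z); pixel columns grow to the right and rows downward; lengths in m; the calibration is good to about 2 mm. A picture is of the moment at which its call begins.
- manip.sign_off(): hands the job in; it is judged then, once.
The state is a dict: "t": time; "q": joint angles; "qd": joint speeds; "tau": joint torques, N m; "tcp_pos": TCP position; "tool_rot": TCP orientation; "force": force on the tool from outside, world axes, zero at the start; "ft_torque": the same for the moment, N m; "finger_gap": opening from 0.0 (shut) to 1.0 (fully open); "gripper_force": force on a finger pad.
Only numpy, scipy, OpenCV 4.12 (cv2) and the standard library are available. Lean on these libraries where they do the work, as an engineer would, in place of code of your own. Each camera call takes 0.05 s, during which the arm holds its last target. There are 200 camera calls.

## Working session

There is one attempt and no reset: what is moved stays moved. The work goes in short steps, Python scripts to look and compute and a tool call to move; the robot and the scene stay as the last step left them, time stands still between calls to the robot, and variables do not carry over. Pictures are saved under pics/ and viewed, at most 10 in all, crops included, and the job is handed in when it is done.

Besides the shell and the picture viewer there is one more tool, called after "Request:" by a JSON object that holds its "method" and its "body". drive_tool: Moves the arm, as the interface text tells. Its arguments: {"type":"object","properties":{"plan":{"type":"array"},"newtons":{"type":"number"}},"required":["plan"]}

```bash
ls; mkdir -p pics; cat > h.py <<'E'
import numpy as np, cv2
from station import manip
def snap(n):
    d=manip.snapshot(n); return d
def cloud(d):
    H,W=d["z_map"].shape; f=H/2/np.tan(np.radians(d["fov_y"])/2)
    v,u=np.mgrid[:H,:W]; z=d["z_map"]
    P=np.stack([(u-d["cx"])/f*z,-(v-d["cy"])/f*z,-z],-1)
    E=np.array(d["extrinsics"]); P=P@E[:3,:3].T+E[:3,3]; P[z==0]=np.nan
    return P
E
python3 - <<'E'
from h import *
for n in("top","scene"):
    d=snap(n); np.savez(f"{n}0.npz",P=cloud(d),im=d["image"])
    print({k:v for k,v in d.items() if k not in("image","z_map")})
    cv2.imwrite(f"pics/{n}0.png",cv2.resize(d["image"][...,::-1],(800,600)))
print(manip.sense(), manip.finger_overhang)
E
```

```text
pics
{'fov_y': 53.082610514560066, 'cx': 249.4253397986015, 'cy': 195.44309511925587, 'extrinsics': array([[ 2.01753861e-02,  9.33055211e-01, -3.59166990e-01,
         1.54226237e-01],
       [-9.99761257e-01,  2.18423512e-02,  5.83434204e-04,
        -1.33543509e-02],
       [ 8.38942787e-03,  3.59069470e-01,  9.33273129e-01,
         1.04777756e+00],
       [ 0.00000000e+00,  0.00000000e+00,  0.00000000e+00,
         1.00000000e+00]])}
{'fov_y': 53.612450567043204, 'cx': 258.3231134727769, 'cy': 195.2725449925714, 'extrinsics': array([[ 0.89503137,  0.27057417, -0.35455391,  0.10415456],
       [-0.4456728 ,  0.51198807, -0.73433232, -0.85025298],
       [-0.01716399,  0.8152655 ,  0.57883293,  0.777378  ],
       [ 0.        ,  0.        ,  0.        ,  1.        ]])}
{'t': 0.1, 'q': array([ 1.16747852e+00,  5.28371240e-01,  1.43379153e+00,  2.14466157e-05,
        1.18140424e+00, -1.78466592e-01]), 'qd': array([-4.49926730e-05, -1.38201430e-04, -2.21597289e-03, -6.80751179e-04,
        9.17034805e-05,  2.35939838e-04]), 'tau': array([ 9.82716483e-05, -4.43302631e+01, -1.78586394e+01, -2.26399243e-04,
        3.94172006e-03,  1.34081648e-05]), 'tcp_pos': array([0.13904694, 0.60869542, 0.24442713]), 'tool_rot': array([ 1.12192924e-01,  9.93685953e-01, -9.42863383e-04, -2.92630285e-04]), 'force': array([ 0.55654218, -0.40164995, -0.15064444]), 'ft_torque': array([-0.00701275, -0.00223777,  0.0606113 ]), 'gripper_force': 0.0, 'finger_gap': 0.99958301613675} 0.014
```

View pics/top0.png

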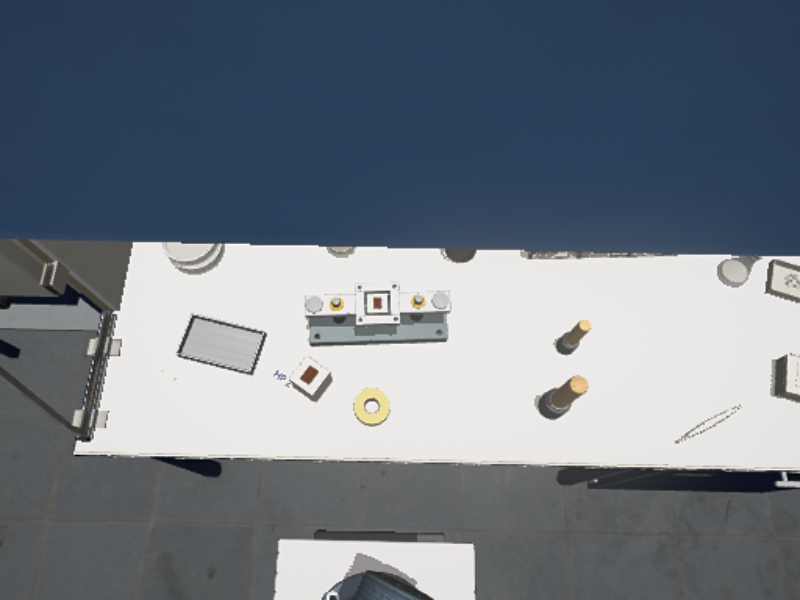

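View pics/scene0.png

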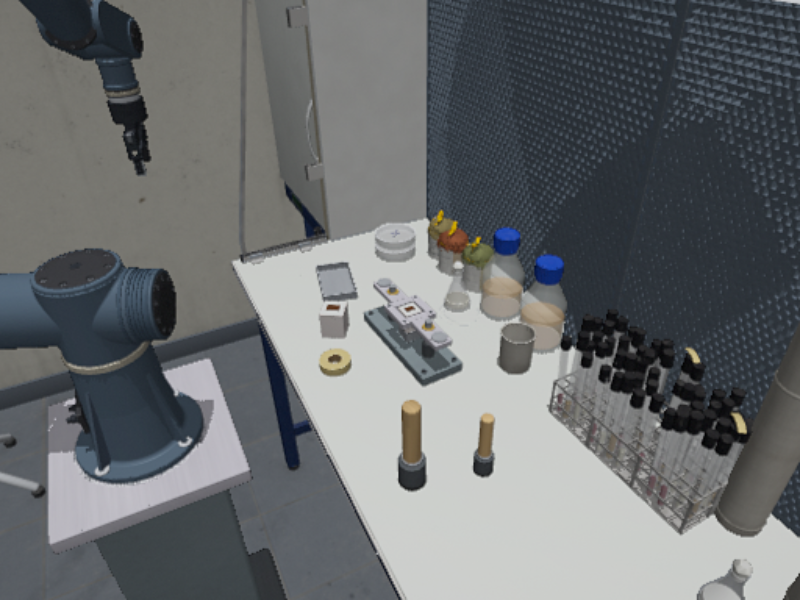

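Top view: small mallet at about (573,337), large one at (563,395). The mould spans (305–450, 285–345), with the block in its window at (377,302). The loose white block at (311,376) is a lookalike, the tray is at (222,344) and the tape at (371,406). Scene view: flask (458,290), beaker (516,348), small mallet (484,445), big mallet (411,445).

```bash
python3 - <<'E'
from h import *
np.set_printoptions(precision=4,suppress=True)
D={n:np.load(f"{n}0.npz") for n in("top","scene")}
def roi(n,u0,u1,v0,v1):
    s=.64; return D[n]["P"][int(v0*s):int(v1*s),int(u0*s):int(u1*s)].reshape(-1,3)
def rep(t,P,z0,z1):
    Q=P[(P[:,2]>z0)&(P[:,2]<z1)]
    if len(Q)<3: print(t,len(Q));return
    (c,w,a)=cv2.minAreaRect(Q[:,:2].astype(np.float32)*1000); print(t,len(Q),"mean",Q.mean(0),"rect c",np.round(c,1),np.round(w,1),round(a,1),"mid",(Q.min(0)+Q.max(0))/2,"ext",np.ptp(Q,0))
T=D["top"]["P"]
print("table z",np.nanmedian(roi("top",460,540,300,450),0),"dark",np.nanmedian(roi("top",100,700,50,100),0), np.nanmedian(roi("top",100,700,200,230),0))
print("scene table",np.nanmedian(roi("scene",380,400,400,440),0)) 
for n,sm,bg in(("top",(545,600,312,362),(530,595,368,425)),("scene",(465,500,405,482),(390,432,392,495))):
    for t,r in(("small",sm),("big",bg)):
        P=roi(n,*r); print(n,t,"zmax",np.nanmax(P[:,2])); m=np.nanmax(P[:,2])
        rep(" cap",P,m-.006,m+.01); rep(" head",P,.02,.035);rep(" handle",P,.05,m-.008)
for n,r in(("top",(295,465,270,355)),("scene",(355,470,270,390))):
    P=roi(n,*r)
    for a,b in((.012,.026),(.068,.074),(.074,.080),(.080,.084),(.084,.088),(.088,.092),(.092,.096),(.096,.1),(.1,.11)): rep(f"{n} mould {a}",P,a,b)
rep("tray rim top",roi("top",165,275,300,385),.014,.026)
rep("tray rim sc",roi("scene",305,365,255,305),.014,.026)
rep("big block",roi("top",280,340,350,405),.03,.09)
rep("block top",roi("top",366,388,291,313),.05,.1)
rep("block sc",roi("scene",402,418,303,316),.05,.1)
rep("tape",roi("top",345,400,380,430),.012,.03)
rep("beaker",roi("scene",495,540,320,375),.01,.12)
rep("flask",roi("scene",440,475,258,312),.01,.14)
E
```

```text
table z [ 0.4301 -0.2117 -0.0004] dark [ 0.3025 -0.015   0.8838] [ 0.3024 -0.017   0.7882]
scene table [ 0.401  -0.1649  0.0004]
top small zmax 0.1217467728526932
 cap 49 mean [ 0.485  -0.3328  0.1188] rect c [ 485. -333.] [18.1 16.8] 87.7 mid [ 0.485  -0.3331  0.1189] ext [0.017  0.0184 0.0058]
 head 37 mean [ 0.4788 -0.3273  0.0294] rect c [ 481.7 -329.6] [30.5 20. ] 46.7 mid [ 0.4841 -0.3325  0.0281] ext [0.0303 0.0278 0.0133]
 handle 85 mean [ 0.48   -0.3288  0.0824] rect c [ 481.5 -329.9] [21.6 11. ] 41.9 mid [ 0.4838 -0.3321  0.0822] ext [0.0188 0.0181 0.0632]
top big zmax 0.16943885742713227
 cap 75 mean [ 0.3742 -0.2993  0.1655] rect c [ 373.7 -299.2] [23.8 23.1] 3.3 mid [ 0.3736 -0.2993  0.1665] ext [0.0241 0.0229 0.0059]
 head 29 mean [ 0.3642 -0.2851  0.0275] rect c [ 364.6 -287.4] [40.1 13.2] 37.1 mid [ 0.3681 -0.2911  0.0277] ext [0.0329 0.0274 0.0145]
 handle 239 mean [ 0.3677 -0.2922  0.1019] rect c [ 371.1 -296.1] [38.1 31.4] 32.6 mid [ 0.3743 -0.2984  0.1058] ext [0.0425 0.0384 0.111 ]
scene small zmax 0.12168853043040695
 cap 49 mean [ 0.4875 -0.3374  0.1193] rect c
[... 3646 characters left out ...]
.0485] ext [0.0652 0.0658 0.037 ]
block top 183 mean [0.5316 0.009  0.0883] rect c [531.3  10.3] [39.9 35.3] 1.5 mid [0.5316 0.0104 0.0862] ext [0.0403 0.0362 0.0146]
block sc 90 mean [0.5305 0.0103 0.0889] rect c [531.8  13.3] [53.1 28.4] 62.6 mid [0.5304 0.009  0.0877] ext [0.0446 0.0516 0.0104]
tape 375 mean [0.3642 0.0141 0.0187] rect c [364.8  14.2] [63.1 61. ] 45.7 mid [0.3652 0.0144 0.0179] ext [0.0631 0.0623 0.0118]
beaker 720 mean [ 0.6849 -0.1496  0.0541] rect c [ 698.  -139.7] [108.7  65.9] 26.9 mid [ 0.6959 -0.1345  0.0487] ext [0.0946 0.0972 0.0774]
flask 554 mean [0.7039 0.1063 0.0472] rect c [718.3 133.2] [181.4  73. ] 64.9 mid [0.7084 0.1405 0.0609] ext [0.1047 0.1799 0.1019]
```

```bash
python3 - <<'E'
from h import *
a=np.load("top0.npz")["im"][...,::-1]; b=np.load("scene0.npz")["im"][...,::-1]
A=cv2.resize(a[170:280,185:400],None,fx=3.6,fy=3.6)   # mould+mallets
B=cv2.resize(b[170:320,230:350],None,fx=1.36,fy=1.36)
out=np.zeros((600,800,3),np.uint8); out[:A.shape[0],:A.shape[1]]=A[:, :800]; out[396:600,:B.shape[1]]=B
C=cv2.resize(b[175:245,230:300],(204,204)); out[396:600,200:404]=C
cv2.imwrite("pics/crop1.png",out)
E
```

```text
(no output)
```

View pics/crop1.png

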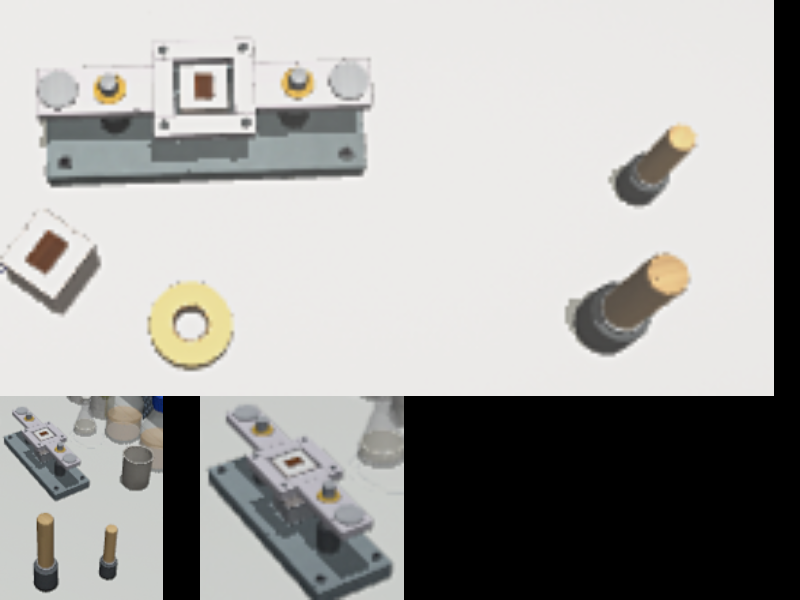

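The small mallet is the one at top (573,337): its cap is at 0.12 m and its head about 34 mm wide. The one at (563,395) is 0.169 m tall, so it's the large one. The small block is the one in the window; the loose one at (311,376) is about 51 mm wide, so it isn't needed. The crop confirms both choices. Next I'll measure the bosses and pillars more finely.

```bash
python3 - <<'E'
from h import *
np.set_printoptions(precision=4,suppress=True)
t=np.load("top0.npz");P=t["P"]
def c(u,v,r): 
    u=185+u/3.6;v=170+v/3.6
    V,U=np.mgrid[:384,:512]; m=(U-u)**2+(V-v)**2<=r*r
    return np.nanmedian(P[m],0)
for n,u,v,r in(("Lboss",57,89,4),("Rboss",349,80,4),("Lpil",110,80,1.5),("Rpil",299,75,1.5),("plateL",70,155,4),("plateR",330,148,4),("frL",86,87,1.5),("frR",322,82,1.5),("block",204,86,5)): print(n,c(u,v,r))
s=np.load("scene0.npz");S=s["P"]
# scene crop C: 70px->204, origin (230,175)
def d(u,v,r):
    u=230+(u-200)/204*70;v=175+(v-396)/204*70
    V,U=np.mgrid[:384,:512]; m=(U-u)**2+(V-v)**2<=r*r
    return np.nanmedian(S[m],0)
for n,u,v,r in(("Lboss",242,411,2),("Rboss",349,514,2),("Lpil",263,423,.9),("Rpil",329,491,.9),("block",293,462,3),("plate",360,570,2)): print("sc",n,d(u,v,r))
E
```

```text
Lboss [0.5206 0.1154 0.0932]
Rboss [ 0.5331 -0.1008  0.0931]
Lpil [0.5248 0.0746 0.1043]
Rpil [ 0.5314 -0.0628  0.1037]
plateL [0.4933 0.1117 0.0221]
plateR [ 0.5036 -0.0925  0.0212]
frL [0.5249 0.0943 0.0883]
frR [ 0.5321 -0.0797  0.0893]
block [0.5275 0.0063 0.0889]
sc Lboss [0.5194 0.1139 0.094 ]
sc Rboss [ 0.5374 -0.1052  0.0931]
sc Lpil [0.5263 0.0712 0.1009]
sc Rpil [ 0.5331 -0.0667  0.0982]
sc block [0.5302 0.0077 0.0897]
sc plate [ 0.5467 -0.1101  0.0211]
```

Request:
{"method": "drive_tool", "body": {"plan": [[-0.035,-0.049,0,0,0,0,1],[-0.035,-0.049,0,0,0,0,1],[-0.035,-0.049,0,0,0,0,1],[-0.035,-0.049,0,0,0,0,1],[-0.035,-0.049,0,0,0,0,1],[-0.035,-0.049,0,0,0,0,1]], "newtons": 80}}

```text
t: 0.7
tcp_pos: [0.255, 0.3306, 0.2452]
tool_rot: [0.112, 0.994, -0.0, 0.0]
force: [1.4, 0.6, 0.2]
finger_gap: 1.001
gripper_force: 0.0
```

Request:
{"method": "drive_tool", "body": {"plan": [[-0.038,-0.029,0,0,0,0,1],[-0.038,-0.029,0,0,0,0,1],[-0.038,-0.029,0,0,0,0,1],[-0.038,-0.029,0,0,0,0,1],[-0.038,-0.029,0,0,0,0,1],[-0.038,-0.029,0,0,0,0,1],[-0.015,-0.046,0,0,0,0,1],[-0.015,-0.046,0,0,0,0,1],[-0.015,-0.046,0,0,0,0,1],[-0.015,-0.046,0,0,0,0,1]]}}

```text
t: 1.7
tcp_pos: [0.4554, -0.0827, 0.2451]
tool_rot: [0.112, 0.994, 0.0, -0.0]
force: [1.2, 0.6, 0.5]
finger_gap: 0.997
gripper_force: 0.0
```

Request:
{"method": "drive_tool", "body": {"plan": [[-0.015,-0.046,0,0,0,0,1],[-0.015,-0.046,0,0,0,0,1],[-0.015,-0.046,0,0,0,0,1],[-0.015,-0.046,0,0,0,0,1],[0,0,0,0,0,0,1],[0,0,0,0,0,0,1]]}}

```text
t: 2.3
tcp_pos: [0.4727, -0.2743, 0.2446]
tool_rot: [0.113, 0.994, 0.001, -0.001]
force: [-0.6, -0.0, -0.5]
finger_gap: 0.998
gripper_force: 0.0
```

Request:
{"method": "drive_tool", "body": {"plan": [[-0.009,-0.019,0,0,0,0,1],[-0.009,-0.019,0,0,0,0,1],[-0.009,-0.0185,0,0,0,0,1],[0,0,0.02,0,0,0,1],[0,0,0.02,0,0,0,1],[0,0,0.02,0,0,0,1],[0,0,0.015,0,0,0,1],[0,0,0,0,0,0,1],[0,0,0,0,0,0,1]]}}

```text
t: 3.2
tcp_pos: [0.487, -0.3331, 0.1704]
tool_rot: [0.111, 0.994, 0.0, -0.0]
force: [-0.2, 0.4, -0.2]
finger_gap: 1.0
gripper_force: 0.0
```

```bash
python3 - <<'E'
from h import *
print(manip.sense()["tcp_pos"])
for n in("top","scene"):
    d=snap(n); P=cloud(d)
    m=(abs(P[...,0]-.486)<.03)&(abs(P[...,1]+.335)<.03)&(P[...,2]>.113)&(P[...,2]<.123)
    print(n,m.sum(),P[m].mean(0) if m.any() else 0)
    if n=="scene": cv2.imwrite("pics/s1.png",cv2.resize(d["image"][180:372,210:466,::-1],(800,600)))
E
```

```text
[ 0.48703542 -0.33311692  0.17036166]
top 55 [ 0.48460823 -0.33291529  0.11792199]
scene 60 [ 0.48669455 -0.33803321  0.11857182]
```

View pics/s1.png

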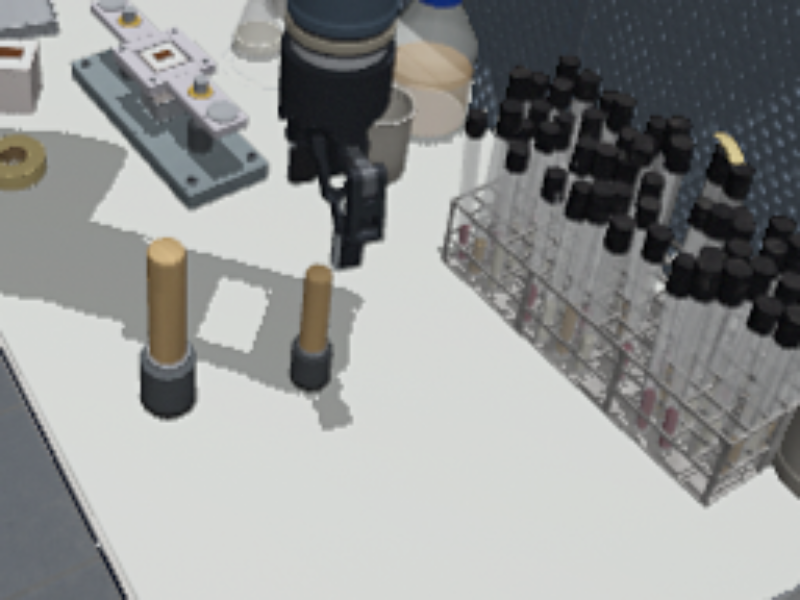

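The picture shows the open gripper over the small mallet, whose cap is at (318,270), and clear of the big one. Descend and grip.

Request:
{"method": "drive_tool", "body": {"plan": [[0,0,0.02,0,0,0,1],[0,0,0.02,0,0,0,1],[0,0,0.02,0,0,0,1],[0,0,0.02,0,0,0,1],[0,0,0.008,0,0,0,1],[0,0,0,0,0,0,1],[0,0,0,0,0,0,-1],[0,0,0,0,0,0,-1],[0,0,0,0,0,0,-1],[0,0,0,0,0,0,-1]], "newtons": 80}}

```text
t: 4.3
tcp_pos: [0.4873, -0.3349, 0.083]
tool_rot: [0.112, 0.994, -0.0, 0.001]
force: [0.1, -0.0, 0.4]
finger_gap: 0.333
gripper_force: 0.0
```

Request:
{"method": "drive_tool", "body": {"plan": [[0,0,0,0,0,0,-1],[0,0,0,0,0,0,-1],[0,0,0,0,0,0,-1]]}}

```text
t: 4.6
tcp_pos: [0.4874, -0.3348, 0.0831]
tool_rot: [0.112, 0.994, -0.0, 0.001]
force: [-1.1, 0.5, 5.8]
finger_gap: 0.237
gripper_force: 77.9
```

Request:
{"method": "drive_tool", "body": {"plan": [[0,0,-0.01,0,0,0,-1],[0,0,-0.02,0,0,0,-1],[0,0,-0.03,0,0,0,-1],[0,0,-0.03,0,0,0,-1],[0,0,-0.03,0,0,0,-1],[0,0,-0.03,0,0,0,-1],[0,0,0,0,0,0,-1]]}}

```text
t: 5.3
tcp_pos: [0.4888, -0.3363, 0.2366]
tool_rot: [0.112, 0.994, -0.003, 0.003]
force: [1.2, -0.6, -3.4]
finger_gap: 0.235
gripper_force: 78.3
```

Request:
{"method": "drive_tool", "body": {"plan": [[0.001,0.02,0,0,0,0,-1],[0.001,0.03,0,0,0,0,-1],[0.001,0.035,0,0,0,0,-1],[0.001,0.035,0,0,0,0,-1],[0.001,0.035,0,0,0,0,-1],[0.0005,0.035,0,0,0,0,-1],[0,0.03,0,0,0,0,-1],[0,0.019,0,0,0,0,-1],[0,0,0,0,0,0,-1],[0,0,0,0,0,0,-1]]}}

```text
t: 6.3
tcp_pos: [0.5337, -0.0993, 0.2307]
tool_rot: [0.111, 0.994, 0.0, -0.002]
force: [-0.2, -1.0, -3.4]
finger_gap: 0.234
gripper_force: 78.6
```

```bash
python3 - <<'E'
from h import *
s=manip.sense();print(s["tcp_pos"],s["force"],s["tool_rot"])
for n in("top","scene"):
    d=snap(n); P=cloud(d)
    m=(abs(P[...,0]-.535)<.03)&(abs(P[...,1]+.101)<.03)
    Q=P[m]; q=Q[(Q[:,2]>.13)&(Q[:,2]<.18)]
    print(n,len(q),q.min(0),q.max(0)) if len(q) else 0
    v,u=np.argwhere(m).mean(0).astype(int)
    v=max(v,96);u=max(u,128)
    cv2.imwrite(f"pics/m_{n}.png",cv2.resize(d["image"][v-75:v+75,u-50:u+50,::-1],(400,600)))
a=[cv2.imread(f"pics/m_{n}.png") for n in("top","scene")]
cv2.imwrite("pics/m.png",np.hstack(a))
E
```

```text
[ 0.53371711 -0.0992608   0.2307375 ] [-0.20723015 -1.01291674 -3.38650618] [ 1.11314148e-01  9.93783596e-01  2.86261875e-04 -1.80057978e-03]
scene 110 [ 0.51755884 -0.1198373   0.14810824] [ 0.54571173 -0.09347728  0.17997928]<stdin>:8: RuntimeWarning: Mean of empty slice.
  ret = um.true_divide(
<stdin>:8: RuntimeWarning: invalid value encountered in cast
```

View pics/m.png

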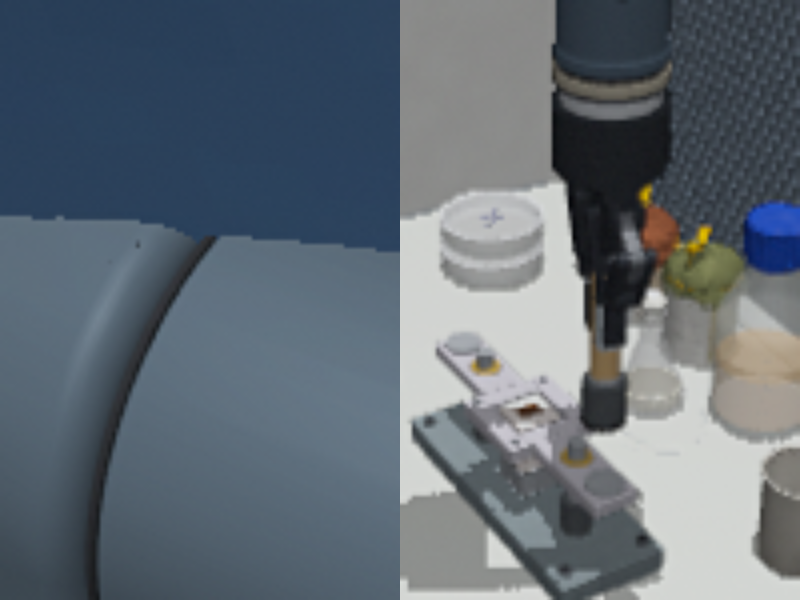

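The scene view shows the mallet upright (head at (603,400)) directly over the right boss (605,483). Move down to near contact.

Request:
{"method": "drive_tool", "body": {"plan": [[-0.002,-0.0015,0.01,0,0,0,-1],[0,0,0.015,0,0,0,-1],[0,0,0.01,0,0,0,-1],[0,0,0.006,0,0,0,-1],[0,0,0.003,0,0,0,-1],[0,0,0.002,0,0,0,-1],[0,0,0,0,0,0,-1],[0,0,0,0,0,0,-1]]}}

```text
t: 7.2
tcp_pos: [0.5369, -0.1024, 0.1867]
tool_rot: [0.112, 0.994, -0.0, 0.0]
force: [-0.6, -0.6, -2.6]
finger_gap: 0.238
gripper_force: 78.6
```

Request:
{"method": "drive_tool", "body": {"plan": [[0,0,0.001,0,0,0,-1],[0,0,0.001,0,0,0,-1],[0,0,0.001,0,0,0,-1],[0,0,0.001,0,0,0,-1]]}}

```text
t: 7.6
tcp_pos: [0.5365, -0.1023, 0.1823]
tool_rot: [0.112, 0.994, -0.0, 0.0]
force: [0.7, -0.5, -2.7]
finger_gap: 0.238
gripper_force: 78.6
```

Request:
{"method": "drive_tool", "body": {"plan": [[0,0,0.001,0,0,0,-1],[0,0,0.001,0,0,0,-1],[0,0,0.001,0,0,0,-1],[0,0,0.001,0,0,0,-1],[0,0,0.001,0,0,0,-1]]}}

```text
t: 8.1
tcp_pos: [0.5365, -0.1023, 0.1772]
tool_rot: [0.112, 0.994, 0.0, -0.0]
force: [0.5, 0.5, -3.3]
finger_gap: 0.239
gripper_force: 78.6
```

Request:
{"method": "drive_tool", "body": {"plan": [[0,0,0.001,0,0,0,-1],[0,0,0.001,0,0,0,-1]]}}

```text
t: 8.3
tcp_pos: [0.5368, -0.1024, 0.176]
tool_rot: [0.112, 0.994, -0.0, 0.0]
force: [-3.1, 1.5, 8.2]
finger_gap: 0.239
gripper_force: 79.3
```

Request:
{"method": "drive_tool", "body": {"plan": [[0,0,0.0008,0,0,0,-1],[0,0,0.0008,0,0,0,-1]]}}

```text
t: 8.5
tcp_pos: [0.5369, -0.1024, 0.1756]
tool_rot: [0.112, 0.994, -0.0, 0.001]
force: [-3.0, 0.9, 10.8]
finger_gap: 0.232
gripper_force: 79.7
```

Request:
{"method": "drive_tool", "body": {"plan": [[0,0,0.0008,0,0,0,-1],[0,0,0.0008,0,0,0,-1]]}}

```text
t: 8.7
tcp_pos: [0.537, -0.1026, 0.1743]
tool_rot: [0.112, 0.994, -0.0, 0.001]
force: [-3.1, 1.3, 12.0]
finger_gap: 0.239
gripper_force: 79.9
```

Request:
{"method": "drive_tool", "body": {"plan": [[0,0,0.0008,0,0,0,-1],[0,0,0.0008,0,0,0,-1],[0,0,0.0008,0,0,0,-1]]}}

```text
t: 9.0
tcp_pos: [0.537, -0.1028, 0.172]
tool_rot: [0.112, 0.994, -0.001, 0.001]
force: [-3.1, -0.4, 11.2]
finger_gap: 0.237
gripper_force: 79.9
```

Request:
{"method": "drive_tool", "body": {"plan": [[0,0,0.0008,0,0,0,-1]]}}

```text
t: 9.1
tcp_pos: [0.537, -0.1028, 0.1712]
tool_rot: [0.112, 0.994, -0.001, 0.001]
force: [-3.1, 0.0, 11.5]
finger_gap: 0.243
gripper_force: 79.9
```

Request:
{"method": "drive_tool", "body": {"plan": [[0,0,0.0008,0,0,0,-1]]}}

```text
t: 9.2
tcp_pos: [0.537, -0.1029, 0.1705]
tool_rot: [0.112, 0.994, -0.001, 0.001]
force: [-3.0, -0.9, 12.3]
finger_gap: 0.236
gripper_force: 79.9
```

Request:
{"method": "drive_tool", "body": {"plan": [[0,0,0.0006,0,0,0,-1]]}}

```text
t: 9.3
tcp_pos: [0.5371, -0.103, 0.17]
tool_rot: [0.112, 0.994, -0.001, 0.001]
force: [-3.6, -0.1, 14.4]
finger_gap: 0.237
gripper_force: 80.1
```

Right end is bound (about 17 N push) after 6.3 mm. Now go over the pillars to the left boss.

Request:
{"method": "drive_tool", "body": {"plan": [[0,0,-0.01,0,0,0,-1],[0,0,-0.015,0,0,0,-1],[0,0,-0.01,0,0,0,-1],[0.0043,0.0148,0,0,0,0,-1],[0.0086,0.0296,0,0,0,0,-1],[0.0086,0.0296,0,0,0,0,-1],[0.0086,0.0296,0,0,0,0,-1],[0.0086,0.0296,0,0,0,0,-1],[0.0086,0.0296,0,0,0,0,-1],[0.0086,0.0296,0,0,0,0,-1]]}}

```text
t: 10.3
tcp_pos: [0.5237, 0.1001, 0.2018]
tool_rot: [0.112, 0.994, 0.0, -0.001]
force: [0.2, 0.2, -2.7]
finger_gap: 0.238
gripper_force: 78.7
```

Request:
{"method": "drive_tool", "body": {"plan": [[0.0043,0.0148,0,0,0,0,-1],[0,0,0,0,0,0,-1],[0,0,0.01,0,0,0,-1],[0,0,0.007,0,0,0,-1],[0,0,0.003,0,0,0,-1],[0,0,0,0,0,0,-1],[0,0,0,0,0,0,-1]]}}

```text
t: 11.0
tcp_pos: [0.5242, 0.1124, 0.1823]
tool_rot: [0.113, 0.994, -0.0, -0.0]
force: [-0.1, -0.8, -3.3]
finger_gap: 0.239
gripper_force: 78.8
```

Request:
{"method": "drive_tool", "body": {"plan": [[0.0005,0.0015,0.001,0,0,0,-1],[0,0,0.001,0,0,0,-1],[0,0,0.001,0,0,0,-1],[0,0,0.001,0,0,0,-1]]}}

```text
t: 11.4
tcp_pos: [0.5239, 0.1147, 0.1786]
tool_rot: [0.112, 0.994, 0.0, 0.0]
force: [0.5, 0.0, -3.9]
finger_gap: 0.24
gripper_force: 78.8
```

Request:
{"method": "drive_tool", "body": {"plan": [[0,0,0.001,0,0,0,-1],[0,0,0.001,0,0,0,-1]]}}

```text
t: 11.6
tcp_pos: [0.5243, 0.1147, 0.1777]
tool_rot: [0.112, 0.994, -0.0, 0.001]
force: [-1.7, -1.0, 8.5]
finger_gap: 0.236
gripper_force: 79.4
```

Request:
{"method": "drive_tool", "body": {"plan": [[0,0,0.0008,0,0,0,-1]]}}

```text
t: 11.7
tcp_pos: [0.5243, 0.1147, 0.1773]
tool_rot: [0.112, 0.994, 0.0, 0.001]
force: [-1.9, 0.1, 9.3]
finger_gap: 0.235
gripper_force: 79.6
```

Request:
{"method": "drive_tool", "body": {"plan": [[0,0,0.0008,0,0,0,-1]]}}

```text
t: 11.8
tcp_pos: [0.5243, 0.1147, 0.1767]
tool_rot: [0.112, 0.994, 0.0, 0.001]
force: [-3.2, -0.3, 10.2]
finger_gap: 0.239
gripper_force: 79.6
```

Request:
{"method": "drive_tool", "body": {"plan": [[0,0,0.001,0,0,0,-1],[0,0,0.001,0,0,0,-1],[0,0,0.001,0,0,0,-1],[0,0,0.001,0,0,0,-1]]}}

```text
t: 12.2
tcp_pos: [0.5243, 0.1151, 0.1729]
tool_rot: [0.112, 0.994, 0.0, 0.001]
force: [-2.0, 0.8, 10.4]
finger_gap: 0.234
gripper_force: 79.9
```

Request:
{"method": "drive_tool", "body": {"plan": [[0,0,0.001,0,0,0,-1],[0,0,0.001,0,0,0,-1],[0,0,0.001,0,0,0,-1]]}}

```text
t: 12.5
tcp_pos: [0.5242, 0.1154, 0.1701]
tool_rot: [0.112, 0.994, 0.001, 0.001]
force: [-2.7, 2.1, 12.5]
finger_gap: 0.237
gripper_force: 80.0
```

Request:
{"method": "drive_tool", "body": {"plan": [[0,0,0.0008,0,0,0,-1],[0,0,0.0008,0,0,0,-1]]}}

```text
t: 12.7
tcp_pos: [0.5243, 0.1155, 0.1685]
tool_rot: [0.112, 0.994, 0.001, 0.001]
force: [-2.8, 2.7, 11.5]
finger_gap: 0.234
gripper_force: 80.0
```

Request:
{"method": "drive_tool", "body": {"plan": [[0,0,0.0008,0,0,0,-1],[0,0,0.0008,0,0,0,-1]]}}

```text
t: 12.9
tcp_pos: [0.5243, 0.1156, 0.1669]
tool_rot: [0.112, 0.994, 0.001, 0.001]
force: [-3.3, 2.7, 12.5]
finger_gap: 0.24
gripper_force: 80.0
```

Request:
{"method": "drive_tool", "body": {"plan": [[0,0,0.0008,0,0,0,-1]]}}

```text
t: 13.0
tcp_pos: [0.5243, 0.1156, 0.1661]
tool_rot: [0.112, 0.994, 0.001, 0.001]
force: [-3.4, 3.2, 12.2]
finger_gap: 0.237
gripper_force: 80.0
```

Request:
{"method": "drive_tool", "body": {"plan": [[0,0,0.0008,0,0,0,-1]]}}

```text
t: 13.1
tcp_pos: [0.5243, 0.1157, 0.1653]
tool_rot: [0.112, 0.994, 0.001, 0.001]
force: [-2.1, 2.7, 11.7]
finger_gap: 0.237
gripper_force: 80.0
```

Request:
{"method": "drive_tool", "body": {"plan": [[0,0,0.0008,0,0,0,-1]]}}

```text
t: 13.2
tcp_pos: [0.5243, 0.1157, 0.1647]
tool_rot: [0.112, 0.994, 0.001, 0.001]
force: [-4.5, 2.8, 15.0]
finger_gap: 0.236
gripper_force: 80.3
```

Request:
{"method": "drive_tool", "body": {"plan": [[0,0,0.0006,0,0,0,-1]]}}

```text
t: 13.3
tcp_pos: [0.5244, 0.1157, 0.1644]
tool_rot: [0.112, 0.994, 0.001, 0.001]
force: [-3.4, 4.0, 16.1]
finger_gap: 0.238
gripper_force: 80.5
```

Request:
{"method": "drive_tool", "body": {"plan": [[0,0,-0.01,0,0,0,-1],[0,0,-0.018,0,0,0,-1],[0,0,-0.01,0,0,0,-1],[-0.0043,-0.0149,0,0,0,0,-1],[-0.0086,-0.0298,0,0,0,0,-1],[-0.0086,-0.0298,0,0,0,0,-1],[-0.0086,-0.0298,0,0,0,0,-1],[-0.0086,-0.0298,0,0,0,0,-1],[-0.0086,-0.0298,0,0,0,0,-1],[-0.0086,-0.0298,0,0,0,0,-1]]}}

```text
t: 14.3
tcp_pos: [0.5345, -0.0889, 0.1989]
tool_rot: [0.112, 0.994, -0.0, -0.001]
force: [0.5, -0.9, -2.7]
finger_gap: 0.237
gripper_force: 79.1
```

Request:
{"method": "drive_tool", "body": {"plan": [[-0.0043,-0.0149,0,0,0,0,-1],[0,0,0,0,0,0,-1],[0,0,0.01,0,0,0,-1],[0,0,0.01,0,0,0,-1],[0,0,0.004,0,0,0,-1],[0,0,0,0,0,0,-1],[0,0,0,0,0,0,-1]]}}

```text
t: 15.0
tcp_pos: [0.536, -0.1014, 0.1755]
tool_rot: [0.112, 0.994, 0.0, -0.0]
force: [0.0, -0.4, -1.9]
finger_gap: 0.236
gripper_force: 78.8
```

Request:
{"method": "drive_tool", "body": {"plan": [[0,0,0.001,0,0,0,-1],[0,0,0.001,0,0,0,-1],[0,0,0.001,0,0,0,-1],[0,0,0.001,0,0,0,-1]]}}

```text
t: 15.4
tcp_pos: [0.5365, -0.1022, 0.1728]
tool_rot: [0.112, 0.994, -0.0, 0.001]
force: [-2.0, 1.1, 7.1]
finger_gap: 0.238
gripper_force: 79.3
```

Request:
{"method": "drive_tool", "body": {"plan": [[0,0,0.001,0,0,0,-1],[0,0,0.001,0,0,0,-1]]}}

```text
t: 15.6
tcp_pos: [0.5366, -0.1023, 0.1716]
tool_rot: [0.112, 0.994, -0.0, 0.001]
force: [-2.4, 1.3, 9.1]
finger_gap: 0.236
gripper_force: 79.7
```

Request:
{"method": "drive_tool", "body": {"plan": [[0,0,0.001,0,0,0,-1]]}}

```text
t: 15.7
tcp_pos: [0.5366, -0.1023, 0.1707]
tool_rot: [0.112, 0.994, -0.0, 0.001]
force: [-2.5, 0.9, 10.2]
finger_gap: 0.241
gripper_force: 79.8
```

Request:
{"method": "drive_tool", "body": {"plan": [[0,0,0.001,0,0,0,-1],[0,0,0.001,0,0,0,-1],[0,0,0.001,0,0,0,-1],[0,0,0.001,0,0,0,-1]]}}

```text
t: 16.1
tcp_pos: [0.5366, -0.1027, 0.1668]
tool_rot: [0.112, 0.994, -0.001, 0.001]
force: [-3.1, 0.5, 10.9]
finger_gap: 0.24
gripper_force: 80.0
```

Request:
{"method": "drive_tool", "body": {"plan": [[0,0,0.001,0,0,0,-1],[0,0,0.001,0,0,0,-1],[0,0,0.001,0,0,0,-1],[0,0,0.001,0,0,0,-1]]}}

```text
t: 16.5
tcp_pos: [0.5368, -0.103, 0.1631]
tool_rot: [0.112, 0.994, -0.001, 0.001]
force: [-3.1, -1.0, 11.4]
finger_gap: 0.235
gripper_force: 80.0
```

Request:
{"method": "drive_tool", "body": {"plan": [[0,0,0.0008,0,0,0,-1],[0,0,0.0008,0,0,0,-1]]}}

```text
t: 16.7
tcp_pos: [0.5368, -0.1032, 0.1615]
tool_rot: [0.112, 0.994, -0.001, 0.001]
force: [-3.9, -0.8, 11.3]
finger_gap: 0.239
gripper_force: 80.0
```

Request:
{"method": "drive_tool", "body": {"plan": [[0,0,0.0008,0,0,0,-1]]}}

```text
t: 16.8
tcp_pos: [0.5368, -0.1032, 0.1607]
tool_rot: [0.112, 0.994, -0.001, 0.001]
force: [-3.3, -0.6, 11.6]
finger_gap: 0.235
gripper_force: 80.0
```

Request:
{"method": "drive_tool", "body": {"plan": [[0,0,0.0008,0,0,0,-1]]}}

```text
t: 16.9
tcp_pos: [0.5368, -0.1033, 0.16]
tool_rot: [0.112, 0.994, -0.001, 0.001]
force: [-4.7, -1.2, 11.1]
finger_gap: 0.237
gripper_force: 80.0
```

Request:
{"method": "drive_tool", "body": {"plan": [[0,0,0.0008,0,0,0,-1]]}}

```text
t: 17.0
tcp_pos: [0.5369, -0.1034, 0.1593]
tool_rot: [0.112, 0.994, -0.001, 0.001]
force: [-3.9, -2.3, 14.2]
finger_gap: 0.242
gripper_force: 80.2
```

Request:
{"method": "drive_tool", "body": {"plan": [[0,0,-0.01,0,0,0,-1],[0,0,-0.02,0,0,0,-1],[0,0,-0.012,0,0,0,-1],[0.0043,0.0149,0,0,0,0,-1],[0.0086,0.0298,0,0,0,0,-1],[0.0086,0.0298,0,0,0,0,-1],[0.0086,0.0298,0,0,0,0,-1],[0.0086,0.0298,0,0,0,0,-1],[0.0086,0.0298,0,0,0,0,-1],[0.0086,0.0298,0,0,0,0,-1]]}}

```text
t: 18.0
tcp_pos: [0.5233, 0.1016, 0.1978]
tool_rot: [0.112, 0.994, 0.0, -0.001]
force: [-0.4, -0.4, -2.7]
finger_gap: 0.236
gripper_force: 79.0
```

Request:
{"method": "drive_tool", "body": {"plan": [[0.0043,0.0149,0,0,0,0,-1],[0,0,0,0,0,0,-1],[0,0,0.01,0,0,0,-1],[0,0,0.01,0,0,0,-1],[0,0,0.008,0,0,0,-1],[0,0,0,0,0,0,-1],[0,0,0,0,0,0,-1]]}}

```text
t: 18.7
tcp_pos: [0.5238, 0.114, 0.1701]
tool_rot: [0.113, 0.994, -0.0, -0.001]
force: [0.1, 0.2, -2.9]
finger_gap: 0.237
gripper_force: 78.9
```

Request:
{"method": "drive_tool", "body": {"plan": [[0,0,0.001,0,0,0,-1],[0,0,0.001,0,0,0,-1],[0,0,0.001,0,0,0,-1]]}}

```text
t: 19.0
tcp_pos: [0.5241, 0.1146, 0.1679]
tool_rot: [0.112, 0.994, 0.0, 0.0]
force: [0.1, -0.1, -2.9]
finger_gap: 0.24
gripper_force: 78.9
```

Request:
{"method": "drive_tool", "body": {"plan": [[0,0,0.001,0,0,0,-1],[0,0,0.001,0,0,0,-1],[0,0,0.001,0,0,0,-1],[0,0,0.001,0,0,0,-1]]}}

```text
t: 19.4
tcp_pos: [0.5244, 0.1148, 0.1656]
tool_rot: [0.112, 0.994, 0.0, 0.001]
force: [-2.0, -0.9, 10.0]
finger_gap: 0.237
gripper_force: 79.9
```

Request:
{"method": "drive_tool", "body": {"plan": [[0,0,0.001,0,0,0,-1],[0,0,0.001,0,0,0,-1],[0,0,0.001,0,0,0,-1]]}}

```text
t: 19.7
tcp_pos: [0.5244, 0.115, 0.1627]
tool_rot: [0.112, 0.994, 0.0, 0.001]
force: [-2.5, 0.6, 10.9]
finger_gap: 0.239
gripper_force: 80.1
```

Request:
{"method": "drive_tool", "body": {"plan": [[0,0,0.001,0,0,0,-1],[0,0,0.001,0,0,0,-1]]}}

```text
t: 19.9
tcp_pos: [0.5243, 0.1152, 0.1608]
tool_rot: [0.112, 0.994, 0.001, 0.001]
force: [-2.8, 0.6, 10.8]
finger_gap: 0.237
gripper_force: 80.1
```

Request:
{"method": "drive_tool", "body": {"plan": [[0,0,0.0008,0,0,0,-1],[0,0,0.0008,0,0,0,-1]]}}

```text
t: 20.1
tcp_pos: [0.5244, 0.1153, 0.1593]
tool_rot: [0.112, 0.994, 0.001, 0.001]
force: [-3.4, 1.8, 12.3]
finger_gap: 0.236
gripper_force: 80.1
```

Request:
{"method": "drive_tool", "body": {"plan": [[0,0,0.0008,0,0,0,-1],[0,0,0.0008,0,0,0,-1],[0,0,0.0008,0,0,0,-1]]}}

```text
t: 20.4
tcp_pos: [0.5244, 0.1155, 0.157]
tool_rot: [0.112, 0.994, 0.001, 0.001]
force: [-2.3, 1.8, 11.3]
finger_gap: 0.237
gripper_force: 80.2
```

Request:
{"method": "drive_tool", "body": {"plan": [[0,0,0.0008,0,0,0,-1]]}}

```text
t: 20.5
tcp_pos: [0.5244, 0.1155, 0.1562]
tool_rot: [0.112, 0.994, 0.001, 0.001]
force: [-2.8, 2.0, 11.4]
finger_gap: 0.238
gripper_force: 80.2
```

Request:
{"method": "drive_tool", "body": {"plan": [[0,0,0.0008,0,0,0,-1]]}}

```text
t: 20.6
tcp_pos: [0.5244, 0.1156, 0.1554]
tool_rot: [0.112, 0.994, 0.001, 0.001]
force: [-2.8, 3.1, 11.7]
finger_gap: 0.237
gripper_force: 80.2
```

Request:
{"method": "drive_tool", "body": {"plan": [[0,0,0.0007,0,0,0,-1]]}}

```text
t: 20.7
tcp_pos: [0.5244, 0.1156, 0.1547]
tool_rot: [0.112, 0.994, 0.001, 0.001]
force: [-2.8, 2.2, 11.4]
finger_gap: 0.237
gripper_force: 80.2
```

Request:
{"method": "drive_tool", "body": {"plan": [[0,0,0.0007,0,0,0,-1]]}}

```text
t: 20.8
tcp_pos: [0.5245, 0.1157, 0.1541]
tool_rot: [0.112, 0.994, 0.001, 0.001]
force: [-3.6, 3.4, 14.0]
finger_gap: 0.237
gripper_force: 80.3
```

Request:
{"method": "drive_tool", "body": {"plan": [[0,0,-0.01,0,0,0,-1],[0,0,-0.023,0,0,0,-1],[0,0,-0.015,0,0,0,-1],[-0.0043,-0.0149,0,0,0,0,-1],[-0.0086,-0.0298,0,0,0,0,-1],[-0.0086,-0.0298,0,0,0,0,-1],[-0.0086,-0.0298,0,0,0,0,-1],[-0.0086,-0.0298,0,0,0,0,-1],[-0.0086,-0.0298,0,0,0,0,-1],[-0.0086,-0.0298,0,0,0,0,-1]]}}

```text
t: 21.8
tcp_pos: [0.5343, -0.0888, 0.1988]
tool_rot: [0.112, 0.994, -0.0, -0.001]
force: [0.7, -0.2, -3.5]
finger_gap: 0.239
gripper_force: 79.2
```

Request:
{"method": "drive_tool", "body": {"plan": [[-0.0043,-0.0149,0,0,0,0,-1],[0,0,0,0,0,0,-1],[0,0,0.012,0,0,0,-1],[0,0,0.014,0,0,0,-1],[0,0,0.008,0,0,0,-1],[0,0,0,0,0,0,-1],[0,0,0,0,0,0,-1]]}}

```text
t: 22.5
tcp_pos: [0.5359, -0.1012, 0.1654]
tool_rot: [0.112, 0.994, 0.0, -0.0]
force: [0.6, -1.3, -2.5]
finger_gap: 0.236
gripper_force: 78.9
```

Request:
{"method": "drive_tool", "body": {"plan": [[0,0,0.001,0,0,0,-1],[0,0,0.001,0,0,0,-1],[0,0,0.001,0,0,0,-1]]}}

```text
t: 22.8
tcp_pos: [0.5363, -0.1022, 0.1631]
tool_rot: [0.112, 0.994, -0.0, 0.0]
force: [0.3, 0.3, -2.0]
finger_gap: 0.239
gripper_force: 78.9
```

Request:
{"method": "drive_tool", "body": {"plan": [[0,0,0.001,0,0,0,-1],[0,0,0.001,0,0,0,-1],[0,0,0.001,0,0,0,-1],[0,0,0.001,0,0,0,-1]]}}

```text
t: 23.2
tcp_pos: [0.5366, -0.1024, 0.1606]
tool_rot: [0.112, 0.994, -0.0, 0.001]
force: [-2.2, 0.8, 9.8]
finger_gap: 0.234
gripper_force: 79.9
```

Request:
{"method": "drive_tool", "body": {"plan": [[0,0,0.001,0,0,0,-1],[0,0,0.001,0,0,0,-1],[0,0,0.001,0,0,0,-1],[0,0,0.001,0,0,0,-1]]}}

```text
t: 23.6
tcp_pos: [0.5366, -0.1026, 0.1568]
tool_rot: [0.112, 0.994, -0.001, 0.001]
force: [-2.8, -0.5, 10.7]
finger_gap: 0.239
gripper_force: 80.1
```

Request:
{"method": "drive_tool", "body": {"plan": [[0,0,0.0007,0,0,0,-1],[0,0,0.0007,0,0,0,-1]]}}

```text
t: 23.8
tcp_pos: [0.5366, -0.1028, 0.1554]
tool_rot: [0.112, 0.994, -0.001, 0.001]
force: [-2.6, 0.1, 11.5]
finger_gap: 0.238
gripper_force: 80.1
```

Request:
{"method": "drive_tool", "body": {"plan": [[0,0,0.0007,0,0,0,-1]]}}

```text
t: 23.9
tcp_pos: [0.5366, -0.1028, 0.1548]
tool_rot: [0.112, 0.994, -0.001, 0.001]
force: [-2.3, -0.5, 10.4]
finger_gap: 0.237
gripper_force: 80.1
```

Request:
{"method": "drive_tool", "body": {"plan": [[0,0,0.0007,0,0,0,-1],[0,0,0.0007,0,0,0,-1]]}}

```text
t: 24.1
tcp_pos: [0.5367, -0.103, 0.1536]
tool_rot: [0.112, 0.994, -0.001, 0.001]
force: [-2.9, -0.6, 10.8]
finger_gap: 0.236
gripper_force: 80.2
```

Request:
{"method": "drive_tool", "body": {"plan": [[0,0,0.0007,0,0,0,-1]]}}

```text
t: 24.2
tcp_pos: [0.5368, -0.103, 0.1529]
tool_rot: [0.112, 0.994, -0.001, 0.001]
force: [-2.4, -1.1, 12.0]
finger_gap: 0.239
gripper_force: 80.2
```

Request:
{"method": "drive_tool", "body": {"plan": [[0,0,0.0006,0,0,0,-1]]}}

```text
t: 24.3
tcp_pos: [0.5368, -0.1031, 0.1523]
tool_rot: [0.112, 0.994, -0.001, 0.001]
force: [-3.2, -0.9, 11.7]
finger_gap: 0.238
gripper_force: 80.1
```

Request:
{"method": "drive_tool", "body": {"plan": [[0,0,0.0006,0,0,0,-1]]}}

```text
t: 24.4
tcp_pos: [0.5368, -0.1031, 0.1517]
tool_rot: [0.112, 0.994, -0.001, 0.001]
force: [-3.8, -1.4, 11.6]
finger_gap: 0.237
gripper_force: 80.1
```

Request:
{"method": "drive_tool", "body": {"plan": [[0,0,0.0006,0,0,0,-1]]}}

```text
t: 24.5
tcp_pos: [0.5369, -0.1032, 0.1515]
tool_rot: [0.112, 0.994, -0.001, 0.001]
force: [-5.1, -1.1, 17.7]
finger_gap: 0.237
gripper_force: 80.9
```

Right end now rests on its stop: there was a steep rise at 0.1515, about 2.5 mm before a bind would have come. Now the left end.

Request:
{"method": "drive_tool", "body": {"plan": [[0,0,-0.01,0,0,0,-1],[0,0,-0.025,0,0,0,-1],[0,0,-0.015,0,0,0,-1],[0.0043,0.0149,0,0,0,0,-1],[0.0086,0.0298,0,0,0,0,-1],[0.0086,0.0298,0,0,0,0,-1],[0.0086,0.0298,0,0,0,0,-1],[0.0086,0.0298,0,0,0,0,-1],[0.0086,0.0298,0,0,0,0,-1],[0.0086,0.0298,0,0,0,0,-1]]}}

```text
t: 25.5
tcp_pos: [0.5232, 0.1015, 0.1976]
tool_rot: [0.112, 0.994, 0.0, -0.001]
force: [0.2, 1.1, -3.4]
finger_gap: 0.237
gripper_force: 79.1
```

Request:
{"method": "drive_tool", "body": {"plan": [[0.0043,0.0149,0,0,0,0,-1],[0,0,0,0,0,0,-1],[0,0,0.015,0,0,0,-1],[0,0,0.016,0,0,0,-1],[0,0,0.008,0,0,0,-1],[0,0,0,0,0,0,-1],[0,0,0,0,0,0,-1]]}}

```text
t: 26.2
tcp_pos: [0.5241, 0.1141, 0.1597]
tool_rot: [0.113, 0.994, -0.0, 0.0]
force: [-0.6, -0.3, -2.2]
finger_gap: 0.236
gripper_force: 79.0
```

Request:
{"method": "drive_tool", "body": {"plan": [[0,0,0.001,0,0,0,-1],[0,0,0.001,0,0,0,-1]]}}

```text
t: 26.4
tcp_pos: [0.5244, 0.1145, 0.1583]
tool_rot: [0.112, 0.994, 0.0, 0.001]
force: [0.6, -0.0, -3.3]
finger_gap: 0.235
gripper_force: 79.0
```

Request:
{"method": "drive_tool", "body": {"plan": [[0,0,0.001,0,0,0,-1],[0,0,0.0008,0,0,0,-1],[0,0,0.0008,0,0,0,-1]]}}

```text
t: 26.7
tcp_pos: [0.5244, 0.1146, 0.1561]
tool_rot: [0.112, 0.994, -0.0, 0.001]
force: [-2.4, -1.4, 8.7]
finger_gap: 0.236
gripper_force: 79.7
```

Request:
{"method": "drive_tool", "body": {"plan": [[0,0,0.0007,0,0,0,-1]]}}

```text
t: 26.8
tcp_pos: [0.5244, 0.1146, 0.156]
tool_rot: [0.112, 0.994, -0.0, 0.001]
force: [-1.7, -0.8, 9.8]
finger_gap: 0.237
gripper_force: 79.8
```

Request:
{"method": "drive_tool", "body": {"plan": [[0,0,0.0007,0,0,0,-1]]}}

```text
t: 26.9
tcp_pos: [0.5244, 0.1146, 0.1555]
tool_rot: [0.112, 0.994, 0.0, 0.001]
force: [-2.1, -1.0, 9.9]
finger_gap: 0.237
gripper_force: 79.8
```

Still moving at ~13 N; keep going in small steps.

Request:
{"method": "drive_tool", "body": {"plan": [[0,0,0.0007,0,0,0,-1]]}}

```text
t: 27.0
tcp_pos: [0.5244, 0.1147, 0.1549]
tool_rot: [0.112, 0.994, 0.0, 0.001]
force: [-2.1, -0.3, 9.9]
finger_gap: 0.235
gripper_force: 79.9
```

Request:
{"method": "drive_tool", "body": {"plan": [[0,0,0.0007,0,0,0,-1]]}}

```text
t: 27.1
tcp_pos: [0.5244, 0.1148, 0.1542]
tool_rot: [0.112, 0.994, 0.0, 0.001]
force: [-2.6, 0.4, 9.9]
finger_gap: 0.239
gripper_force: 79.9
```

Request:
{"method": "drive_tool", "body": {"plan": [[0,0,0.0007,0,0,0,-1]]}}

```text
t: 27.2
tcp_pos: [0.5243, 0.1148, 0.1535]
tool_rot: [0.112, 0.994, 0.0, 0.001]
force: [-1.6, -0.3, 10.6]
finger_gap: 0.237
gripper_force: 79.9
```

Request:
{"method": "drive_tool", "body": {"plan": [[0,0,0.0007,0,0,0,-1]]}}

```text
t: 27.3
tcp_pos: [0.5243, 0.1149, 0.1528]
tool_rot: [0.112, 0.994, 0.0, 0.001]
force: [-2.8, 0.5, 9.4]
finger_gap: 0.238
gripper_force: 79.9
```

Request:
{"method": "drive_tool", "body": {"plan": [[0,0,0.0006,0,0,0,-1]]}}

```text
t: 27.4
tcp_pos: [0.5243, 0.115, 0.1523]
tool_rot: [0.112, 0.994, 0.0, 0.001]
force: [-2.2, 0.8, 11.4]
finger_gap: 0.24
gripper_force: 80.1
```

Request:
{"method": "drive_tool", "body": {"plan": [[0,0,0.0006,0,0,0,-1]]}}

```text
t: 27.5
tcp_pos: [0.5244, 0.115, 0.1521]
tool_rot: [0.112, 0.994, 0.0, 0.001]
force: [-3.1, 0.9, 17.5]
finger_gap: 0.236
gripper_force: 80.8
```

Request:
{"method": "drive_tool", "body": {"plan": [[0,0,0.0003,0,0,0,-1]]}}

```text
t: 27.6
tcp_pos: [0.5244, 0.115, 0.1521]
tool_rot: [0.112, 0.994, 0.0, 0.001]
force: [-4.8, 0.6, 16.5]
finger_gap: 0.235
gripper_force: 80.8
```

Left home (hard rise at 0.1521). I'll check the right once more with a light tap on the way back.

Request:
{"method": "drive_tool", "body": {"plan": [[0,0,-0.01,0,0,0,-1],[0,0,-0.025,0,0,0,-1],[0,0,-0.015,0,0,0,-1],[-0.0043,-0.0149,0,0,0,0,-1],[-0.0086,-0.0298,0,0,0,0,-1],[-0.0086,-0.0298,0,0,0,0,-1],[-0.0086,-0.0298,0,0,0,0,-1],[-0.0086,-0.0298,0,0,0,0,-1],[-0.0086,-0.0298,0,0,0,0,-1],[-0.0086,-0.0298,0,0,0,0,-1]]}}

```text
t: 28.6
tcp_pos: [0.5343, -0.0887, 0.1983]
tool_rot: [0.112, 0.994, 0.0, -0.001]
force: [0.3, 0.1, -3.6]
finger_gap: 0.237
gripper_force: 79.2
```

Request:
{"method": "drive_tool", "body": {"plan": [[-0.0043,-0.0149,0,0,0,0,-1],[0,0,0,0,0,0,-1],[0,0,0.015,0,0,0,-1],[0,0,0.02,0,0,0,-1],[0,0,0.01,0,0,0,-1],[0,0,0,0,0,0,-1],[0,0,0,0,0,0,-1]]}}

```text
t: 29.3
tcp_pos: [0.536, -0.1014, 0.1543]
tool_rot: [0.112, 0.994, 0.0, -0.0]
force: [-0.6, 0.2, -3.4]
finger_gap: 0.238
gripper_force: 79.6
```

Request:
{"method": "drive_tool", "body": {"plan": [[0,0,0.0007,0,0,0,-1],[0,0,0.0007,0,0,0,-1]]}}

```text
t: 29.5
tcp_pos: [0.5363, -0.1019, 0.1534]
tool_rot: [0.112, 0.994, -0.0, 0.0]
force: [-0.5, 0.3, -2.6]
finger_gap: 0.236
gripper_force: 79.6
```

Request:
{"method": "drive_tool", "body": {"plan": [[0,0,0.0007,0,0,0,-1]]}}

```text
t: 29.6
tcp_pos: [0.5362, -0.102, 0.1526]
tool_rot: [0.112, 0.994, -0.0, 0.0]
force: [-0.5, 0.2, -3.5]
finger_gap: 0.234
gripper_force: 79.6
```

Request:
{"method": "drive_tool", "body": {"plan": [[0,0,0.0007,0,0,0,-1]]}}

```text
t: 29.7
tcp_pos: [0.5363, -0.1021, 0.1522]
tool_rot: [0.112, 0.994, -0.0, 0.0]
force: [-1.2, 0.7, 5.0]
finger_gap: 0.241
gripper_force: 79.6
```

Request:
{"method": "drive_tool", "body": {"plan": [[0,0,0.0005,0,0,0,-1]]}}

```text
t: 29.8
tcp_pos: [0.5364, -0.1021, 0.1522]
tool_rot: [0.112, 0.994, -0.0, 0.0]
force: [-2.7, 1.9, 8.2]
finger_gap: 0.237
gripper_force: 79.6
```

Request:
{"method": "drive_tool", "body": {"plan": [[0,0,0.0005,0,0,0,-1]]}}

```text
t: 29.9
tcp_pos: [0.5364, -0.1021, 0.1522]
tool_rot: [0.112, 0.994, -0.0, 0.001]
force: [-1.8, 0.4, 11.6]
finger_gap: 0.234
gripper_force: 79.9
```

Request:
{"method": "drive_tool", "body": {"plan": [[0,0,0.0002,0,0,0,-1]]}}

```text
t: 30.0
tcp_pos: [0.5364, -0.1022, 0.1522]
tool_rot: [0.112, 0.994, -0.0, 0.001]
force: [-2.6, 0.6, 9.9]
finger_gap: 0.238
gripper_force: 79.9
```

Both ends are home: left 0.1521, right 0.1522, no give at 14 N, and the face height of 0.069 matches the expected 0.0695. Return the mallet to its place.

Request:
{"method": "drive_tool", "body": {"plan": [[0,0,-0.01,0,0,0,-1],[0,0,-0.025,0,0,0,-1],[0,0,-0.015,0,0,0,-1],[-0.0005,-0.022,0,0,0,0,-1],[-0.0005,-0.035,0,0,0,0,-1],[-0.0005,-0.035,0,0,0,0,-1],[-0.0005,-0.035,0,0,0,0,-1],[-0.0005,-0.035,0,0,0,0,-1],[-0.0005,-0.035,0,0,0,0,-1],[-0.0005,-0.028,0,0,0,0,-1]]}}

```text
t: 31.0
tcp_pos: [0.4888, -0.3244, 0.2006]
tool_rot: [0.113, 0.994, -0.0, 0.0]
force: [0.7, 0.6, -2.8]
finger_gap: 0.236
gripper_force: 79.2
```

Request:
{"method": "drive_tool", "body": {"plan": [[0,-0.012,0,0,0,0,-1],[0,0,0.02,0,0,0,-1],[0,0,0.03,0,0,0,-1],[0,0,0.03,0,0,0,-1],[0,0,0.02,0,0,0,-1],[0,0,0.01,0,0,0,-1],[0,0,0,0,0,0,-1],[0,0,0,0,0,0,-1]]}}

```text
t: 31.8
tcp_pos: [0.4873, -0.334, 0.0911]
tool_rot: [0.112, 0.994, -0.0, 0.001]
force: [0.7, -0.9, -1.8]
finger_gap: 0.237
gripper_force: 79.1
```

Request:
{"method": "drive_tool", "body": {"plan": [[0,0,0.002,0,0,0,-1],[0,0,0.002,0,0,0,-1],[0,0,0.001,0,0,0,-1],[0,0,0.001,0,0,0,-1],[0,0,0,0,0,0,-1]]}}

```text
t: 32.3
tcp_pos: [0.4866, -0.3339, 0.0844]
tool_rot: [0.112, 0.994, 0.0, -0.0]
force: [0.3, 0.3, -2.4]
finger_gap: 0.234
gripper_force: 79.1
```

Request:
{"method": "drive_tool", "body": {"plan": [[0,0,0.0007,0,0,0,-1],[0,0,0.0007,0,0,0,-1]]}}

```text
t: 32.5
tcp_pos: [0.4867, -0.334, 0.0831]
tool_rot: [0.112, 0.994, -0.0, 0.0]
force: [-0.6, 0.9, 2.3]
finger_gap: 0.24
gripper_force: 79.6
```

Request:
{"method": "drive_tool", "body": {"plan": [[0,0,0,0,0,0,0.3],[0,0,0,0,0,0,1],[0,0,0,0,0,0,1],[0,0,0,0,0,0,1],[0,0,0,0,0,0,1],[0,0,0,0,0,0,1],[0,0,-0.005,0,0,0,1]]}}

```text
t: 33.2
tcp_pos: [0.4863, -0.3336, 0.0876]
tool_rot: [0.112, 0.994, 0.0, -0.001]
force: [-0.5, -0.1, 0.0]
finger_gap: 0.998
gripper_force: 0.0
```

Request:
{"method": "drive_tool", "body": {"plan": [[0,0,-0.02,0,0,0,1],[0,0,-0.03,0,0,0,1],[0,0,-0.04,0,0,0,1],[0,0,-0.04,0,0,0,1],[0,0,-0.03,0,0,0,1],[0,0,0,0,0,0,1]]}}

```text
t: 33.8
tcp_pos: [0.4888, -0.336, 0.2536]
tool_rot: [0.112, 0.994, -0.004, 0.004]
force: [-0.1, -0.1, -0.5]
finger_gap: 0.999
gripper_force: 0.0
```

```bash
python3 - <<'E'
from h import *
np.set_printoptions(precision=4,suppress=True)
s=manip.sense();print(s["tcp_pos"],s["finger_gap"])
out=[]
for n in("top","scene"):
    d=snap(n); P=cloud(d)
    def pt(x0,x1,y0,y1,z0,z1):
        m=(P[...,0]>x0)&(P[...,0]<x1)&(P[...,1]>y0)&(P[...,1]<y1)&(P[...,2]>z0)&(P[...,2]<z1); return P[m]
    for nm,b in(("mallet",(.45,.52,-.38,-.3,.115,.124)),("L",(.512,.532,.105,.124,.05,.1)),("R",(.525,.545,-.111,-.092,.05,.1)),("blk",(.505,.55,-.015,.03,.083,.095))):
        q=pt(*b); print(n,nm,len(q),q.mean(0),np.median(q,0),cv2.minAreaRect(q[:,:2].astype(np.float32)*1000) if nm=="blk" and len(q)>3 else "")
    im=d["image"][...,::-1]
    if n=="scene": cv2.imwrite("pics/s2.png",cv2.resize(im[150:330,215:415],(800,600) if 0 else (660,594)))
E
```

```text
[ 0.4888 -0.336   0.2536] 0.9985439158541904
top mallet 0 [nan nan nan] [nan nan nan] 
top L 0 [nan nan nan] [nan nan nan] 
top R 0 [nan nan nan] [nan nan nan] 
top blk 0 [nan nan nan] [nan nan nan] 
scene mallet 52 [ 0.4861 -0.3373  0.1193] [ 0.4864 -0.3377  0.1197] 
scene L 21 [0.5212 0.1141 0.069 ] [0.5201 0.1121 0.0693] 
scene R 36 [ 0.5346 -0.1016  0.0692] [ 0.5353 -0.1019  0.0696] 
scene blk 95 [0.5293 0.0035 0.0888] [0.5298 0.0024 0.0889] ((530.53759765625, 5.132837295532227), (37.14468002319336, 39.632667541503906), 1.0108258724212646)<stdin>:10: RuntimeWarning: Mean of empty slice.
  ret = um.true_divide(
  return _methods._mean(a, axis=axis, dtype=dtype,
```

View pics/s2.png

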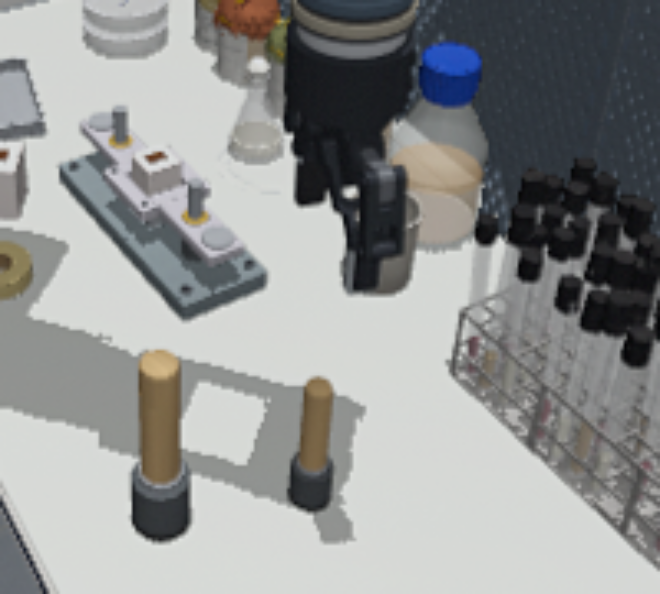

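Mallet upright at (312,445) and the frame home; boss tops are 0.0693 and 0.0696. The block stands proud at (155,172). Go above the block.

Request:
{"method": "drive_tool", "body": {"plan": [[0.0041,0.0379,0,0,0,0,0.4],[0.0041,0.0379,0,0,0,0,0.4],[0.0041,0.0379,0,0,0,0,0.4],[0.0041,0.0379,0,0,0,0,0.4],[0.0041,0.0379,0,0,0,0,0.4],[0.0041,0.0379,0,0,0,0,0.4],[0.0041,0.0379,0,0,0,0,0.4],[0.0041,0.0379,0,0,0,0,0.4],[0.0041,0.0379,0,0,0,0,0.4],[0,0,0,0,0,-8,0.4]], "newtons": 40}}

```text
t: 34.9
tcp_pos: [0.525, 0.0113, 0.246]
tool_rot: [0.039, 0.999, 0.001, -0.002]
force: [0.5, -0.3, -0.1]
finger_gap: 0.698
gripper_force: 0.0
```

Request:
{"method": "drive_tool", "body": {"plan": [[0,0,0,0,0,-8,0.4],[0,0,0.03,0,0,0,0.4],[0,0,0.03,0,0,0,0.4],[0,0,0,0,0,0,0.4],[0,0,0,0,0,0,0.4],[0,0,0,0,0,0,0.4]]}}

```text
t: 35.5
tcp_pos: [0.5273, 0.0066, 0.1886]
tool_rot: [-0.027, 1.0, -0.0, 0.001]
force: [-0.1, 0.2, 0.4]
finger_gap: 0.701
gripper_force: 0.0
```

```bash
python3 - <<'E'
from h import *
np.set_printoptions(precision=4,suppress=True)
s=manip.sense();print(s["tcp_pos"],s["tool_rot"],s["finger_gap"])
d=snap("scene"); P=cloud(d); im=d["image"][...,::-1]
m=(abs(P[...,0]-.5285)<.06)&(abs(P[...,1]-.006)<.08)&(P[...,2]>.14)&(P[...,2]<.2)
print(m.sum(),P[m].min(0),P[m].max(0))
m2=(abs(P[...,0]-.5285)<.03)&(abs(P[...,1]-.006)<.03)&(P[...,2]>.083)&(P[...,2]<.095)
q=P[m2];print("blk",len(q),q.mean(0),(q.min(0)+q.max(0))/2,q.min(0),q.max(0))
cv2.imwrite("pics/s3.png",cv2.resize(im[130:250,200:340],(700,600)))
E
```

```text
[0.5273 0.0066 0.1886] [-0.0272  0.9996 -0.0001  0.0005] 0.7012381757570777
78 [ 0.515  -0.04    0.1803] [0.5374 0.0434 0.2   ]
blk 100 [0.5291 0.0032 0.0885] [0.5301 0.0056 0.0874] [ 0.5103 -0.0132  0.083 ] [0.5499 0.0243 0.0918]
```

View pics/s3.png

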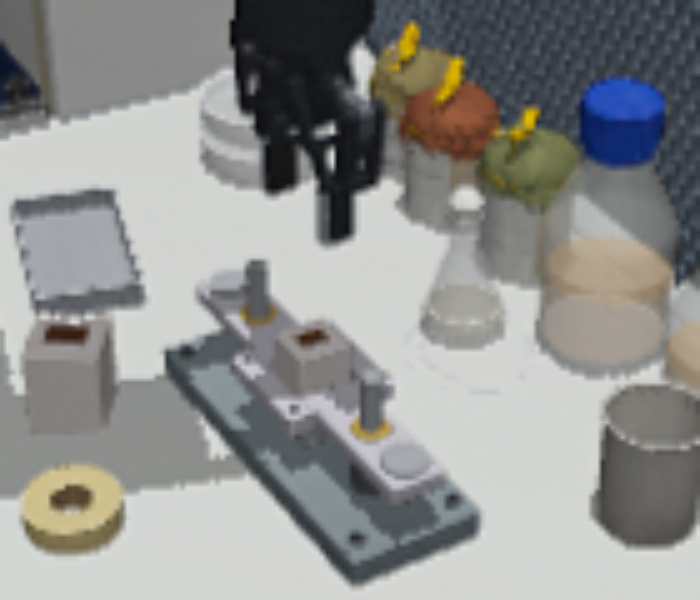

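The gripper stands clear between the pillars, over the block at (312,355), with fingertips at (280,185) and (335,235). Descend and grip.

Request:
{"method": "drive_tool", "body": {"plan": [[-0.001,0,0.03,0,0,0,0.4],[0,0,0.03,0,0,0,0.4],[0,0,0.02,0,0,0,0.4],[0,0,0.015,0,0,0,0.4],[0,0,0.007,0,0,0,0.4],[0,0,0.004,0,0,0,0.4],[0,0,0,0,0,0,0.4],[0,0,0,0,0,0,0.4]]}}

```text
t: 36.35
tcp_pos: [0.5284, 0.0067, 0.0829]
tool_rot: [-0.027, 1.0, -0.0, 0.001]
force: [0.1, 0.4, 0.6]
finger_gap: 0.698
gripper_force: 0.0
```

Request:
{"method": "drive_tool", "body": {"plan": [[0,0,0,0,0,0,-0.1],[0,0,0,0,0,0,-0.15],[0,0,0,0,0,0,-0.2],[0,0,0,0,0,0,-0.3],[0,0,0,0,0,0,-0.4],[0,0,0,0,0,0,-0.6],[0,0,0,0,0,0,-1],[0,0,0,0,0,0,-1]], "newtons": 30}}

```text
t: 37.15
tcp_pos: [0.5281, 0.0069, 0.0828]
tool_rot: [-0.027, 1.0, -0.0, 0.001]
force: [-0.8, 0.3, 6.1]
finger_gap: 0.41
gripper_force: 31.3
```

Request:
{"method": "drive_tool", "body": {"plan": [[0,0,-0.005,0,0,0,-1],[0,0,-0.01,0,0,0,-1],[0,0,-0.015,0,0,0,-1],[0,0,-0.02,0,0,0,-1],[0,0,-0.03,0,0,0,-1],[0,0,-0.015,0,0,0,-1],[0,0,0,0,0,0,-1],[0,0,0,0,0,0,-1]]}}

```text
t: 37.95
tcp_pos: [0.5274, 0.0069, 0.1771]
tool_rot: [-0.027, 1.0, -0.0, 0.0]
force: [-0.6, -0.2, -1.2]
finger_gap: 0.416
gripper_force: 30.5
```

Request:
{"method": "drive_tool", "body": {"plan": [[0.0024,0.0176,0,0,0,0,-1],[0.0048,0.0353,0,0,0,0,-1],[0.0048,0.0353,0,0,0,0,-1],[0.0048,0.0353,0,0,0,0,-1],[0.0048,0.0353,0,0,0,0,-1],[0.0048,0.0353,0,0,0,0,-1],[0.0048,0.0353,0,0,0,0,-1],[0.0048,0.0353,0,0,0,0,-1],[0.0024,0.0176,0,0,0,0,-1],[0,0,0,0,0,8,-1]]}}

```text
t: 38.95
tcp_pos: [0.4722, 0.2888, 0.1753]
tool_rot: [0.043, 0.999, -0.0, -0.001]
force: [0.3, -0.9, -1.0]
finger_gap: 0.416
gripper_force: 30.5
```

Request:
{"method": "drive_tool", "body": {"plan": [[0,0,0,0,0,8,-1],[0,0,0,0,0,0,-1],[0,0,0,0,0,0,-1],[0,0,0,0,0,0,-1]]}}

```text
t: 39.35
tcp_pos: [0.4737, 0.2863, 0.1764]
tool_rot: [0.111, 0.994, -0.0, -0.001]
force: [0.8, -1.3, -0.6]
finger_gap: 0.414
gripper_force: 30.5
```

```bash
python3 - <<'E'
from h import *
np.set_printoptions(precision=4,suppress=True)
s=manip.sense();print(s["tcp_pos"],s["finger_gap"])
d=snap("scene"); P=cloud(d); im=d["image"][...,::-1]
m=(abs(P[...,0]-.474)<.04)&(abs(P[...,1]-.287)<.05)&(P[...,2]>.1)&(P[...,2]<.16)
q=P[m];print(m.sum(),q.min(0),q.max(0))
cv2.imwrite("pics/s4.png",cv2.resize(im[110:250,180:340],(686,600)))
E
```

```text
[0.4737 0.2863 0.1764] 0.41440895645404924
53 [0.4563 0.2611 0.1381] [0.4885 0.2933 0.1598]
```

View pics/s4.png

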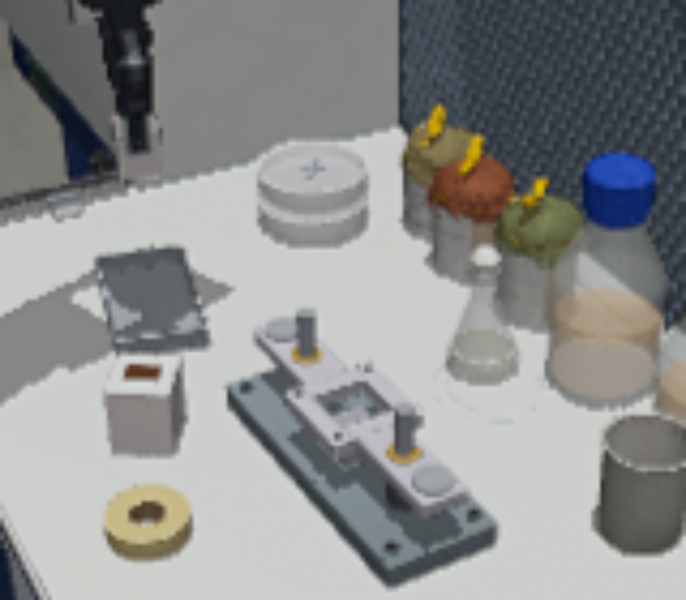

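The block is held at (135,155) above the tray at (150,300), the frame window is empty, and the bystanders are undisturbed. Lower it into the tray.

Request:
{"method": "drive_tool", "body": {"plan": [[0,0,0.02,0,0,0,-1],[0,0,0.03,0,0,0,-1],[0,0,0.03,0,0,0,-1],[0,0,0.02,0,0,0,-1],[0,0,0.015,0,0,0,-1],[0,0,0.008,0,0,0,-1],[0,0,0.005,0,0,0,-1],[0,0,0,0,0,0,-1],[0,0,0,0,0,0,-1]]}}

```text
t: 40.3
tcp_pos: [0.4745, 0.2868, 0.0496]
tool_rot: [0.112, 0.994, 0.0, 0.001]
force: [-0.1, -0.2, -1.4]
finger_gap: 0.412
gripper_force: 30.5
```

Request:
{"method": "drive_tool", "body": {"plan": [[0,0,0.001,0,0,0,-1],[0,0,0.001,0,0,0,-1],[0,0,0.001,0,0,0,-1],[0,0,0.001,0,0,0,-1]]}}

```text
t: 40.7
tcp_pos: [0.4741, 0.2867, 0.0451]
tool_rot: [0.112, 0.994, 0.0, 0.0]
force: [0.2, -0.7, -1.5]
finger_gap: 0.416
gripper_force: 30.5
```

Request:
{"method": "drive_tool", "body": {"plan": [[0,0,0.001,0,0,0,-1],[0,0,0.001,0,0,0,-1],[0,0,0.001,0,0,0,-1]]}}

```text
t: 41.0
tcp_pos: [0.474, 0.2866, 0.0419]
tool_rot: [0.112, 0.994, -0.0, -0.0]
force: [0.6, -0.2, -0.8]
finger_gap: 0.413
gripper_force: 30.5
```

Request:
{"method": "drive_tool", "body": {"plan": [[0,0,0.0007,0,0,0,-1]]}}

```text
t: 41.1
tcp_pos: [0.4739, 0.2866, 0.0411]
tool_rot: [0.112, 0.994, -0.0, -0.0]
force: [0.5, -0.5, -0.6]
finger_gap: 0.414
gripper_force: 30.5
```

Request:
{"method": "drive_tool", "body": {"plan": [[0,0,0.0007,0,0,0,-1]]}}

```text
t: 41.2
tcp_pos: [0.4739, 0.2867, 0.0406]
tool_rot: [0.112, 0.994, -0.0, -0.0]
force: [-0.3, -1.0, 4.8]
finger_gap: 0.414
gripper_force: 31.3
```

Floor contact at about the predicted height (0.0403). Release and retreat.

Request:
{"method": "drive_tool", "body": {"plan": [[0,0,0,0,0,0,0],[0,0,0,0,0,0,0.3],[0,0,0,0,0,0,0.4],[0,0,0,0,0,0,0.4],[0,0,-0.01,0,0,0,0.4],[0,0,-0.03,0,0,0,0.4],[0,0,-0.04,0,0,0,0.4],[0,0,-0.04,0,0,0,0.4],[0,0,-0.03,0,0,0,0.4],[0,0,0,0,0,0,0.4]]}}

```text
t: 42.2
tcp_pos: [0.4768, 0.2878, 0.196]
tool_rot: [0.112, 0.994, 0.002, 0.005]
force: [0.1, 0.3, -1.0]
finger_gap: 0.702
gripper_force: 0.0
```

Request:
{"method": "drive_tool", "body": {"plan": [[0,0,0,0,0,0,0.4],[0,0,0,0,0,0,0.4],[0,0,0,0,0,0,0.4]]}}

```text
t: 42.5
tcp_pos: [0.473, 0.2863, 0.1892]
tool_rot: [0.112, 0.994, -0.001, -0.001]
force: [-0.5, 0.3, 0.9]
finger_gap: 0.699
gripper_force: 0.0
```

```bash
python3 - <<'E'
from h import *
np.set_printoptions(precision=4,suppress=True)
s=manip.sense();print(s["t"],s["tcp_pos"],s["finger_gap"])
d=snap("scene"); P=cloud(d); im=d["image"][...,::-1]
def q(x0,x1,y0,y1,z0,z1):
    m=(P[...,0]>x0)&(P[...,0]<x1)&(P[...,1]>y0)&(P[...,1]<y1)&(P[...,2]>z0)&(P[...,2]<z1); a=P[m]; print(len(a),a.mean(0) if len(a) else "")
q(.44,.51,.25,.32,.043,.06); q(.45,.52,-.38,-.3,.115,.124); q(.512,.532,.105,.124,.05,.1); q(.525,.545,-.111,-.092,.05,.1)
cv2.imwrite("pics/s5.png",cv2.resize(im[110:320,180:380],(571,600)))
E
```

```text
42.5 [0.473  0.2863 0.1892] 0.6985604333553048
58 [0.4756 0.2818 0.0468]
51 [ 0.4864 -0.3368  0.119 ]
23 [0.5211 0.1133 0.069 ]
27 [ 0.5344 -0.1024  0.0697]
```

View pics/s5.png

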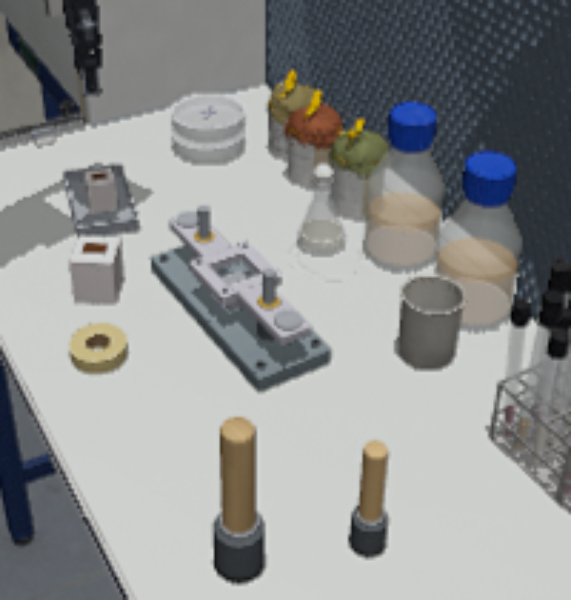

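The block stands upright in the tray at (98,190), with its top at 0.047 m as expected. The mallet is upright at (370,500), the frame is home, and the flask, beaker and tape are in place.

```bash
python3 -c "
from station import manip
print(manip.sign_off())"
```

```text
the job is handed in; nothing more can be done
None
```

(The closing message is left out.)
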